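# Draw out a washing-machine damper rod to its band and hold it for inspection

### The arm

A 6-joint arm with a two-finger parallel gripper is mounted at the origin on the work surface. World frame = base frame: x ahead of the robot, y to its left, z up, the work surface at z = 0. Lengths are in mm, angles in rad, forces in N, time in s.
With the tool pointing down it reaches from about 350 to 975 mm from the base axis. Payload 7.1 kg.
Tool frame: the origin (TCP) lies midway between the tips of the shut fingers; the grasp point (between the pads) lies 19 mm behind it; z points along the fingers, y is the line along which they close (so a half turn about z gives the same grasp; the last joint's range is limited). The gripper opens to 88 mm and grips with 3 to 60 N. Pads are 20 mm wide; open, the fingers measure 115 mm over their backs; the gripper's body (75 mm by 178 mm) begins 61 mm behind the grasp point.
Start: joints at [-1.173, 0.423, 1.63, -0, 1.089, -0.019], TCP at [253.038, -571.469, 222.675] pointing down, gripper open.
Joint ranges: [-3, 3], [-0.9, 2.11], [0.09, 2.58], [-1.31, 4.45], [0.11, 2.69], [-2.54, 2.54]. Speed limits (rad/s): [2.39, 2.39, 3.01, 3.14, 3.14, 3.14].

### API

Orientations are given as a 3x3 rotation matrix whose columns are the frame's x, y, z axes.
In Python, from rig import status, camera, camera_model, manip, recognise, cut_out gives the robot as it stands. The module is installed in compiled form; this text tells all that it offers.
- The arm moves only by the tool move_arm, never from a script. Its argument "increments" is a list of rows, each a list of 3 entries, a list of its own where there are three numbers: the shift along the tool's x, y, z scaled (see below), then the turn, a rotation vector about the tool's x, y, z scaled (see below), then the gripper's target within -1 to 1 (fully open at 1, half-way at 0, shut at -1). In form: [[[tx, ty, tz], [wx, wy, wz], hand], ...]. A call has 1 to 5 rows; each row is the pose to reach, as a shift and turn from the pose commanded when the call began, along the tool's axes at that moment, turning the shorter way round; what a row does not reach only later rows make up. The controller multiplies each number of a shift by 0.3 m and each number of a turn by pi rad. A row lasts 1/10 s, in which the tool goes at most 50 mm and 8.59 degrees, less where a joint would pass 70% of its speed; a pose out of reach is approached as far as the arm can. A call with a number of a shift or a turn outside -1 to 1 is refused whole. A call with a gripper value outside its range is refused whole. The fingers move at their own pace and stop on an object; "grip_force" is the grip in N (left out, the last holds). Time passes only in rows, so rows that repeat a pose let the fingers close. It gives the time, the measured TCP pose, the force, the opening and the grip force at its end, in the units of the state.
- status.read_state(): the state, without advancing time (a new reading comes with each control period).
- camera(name): name is "side" or "top" or "wrist"; returns the picture (400x640x3 uint8, blue, green, red); there is no depth.
- camera_model(name): a dict with "camera_matrix" (3x3 intrinsics, pixels), "dist" ([k1, k2, p1, p2, k3] as OpenCV has them; the pictures are not rectified), "view" (4x4, takes a point from world to camera coordinates); the wrist camera has in their place "tool_from_camera" (4x4, takes a point from camera to tool coordinates, whose origin is the TCP and whose axes are the flange's). Camera axes: x right, y up, looking along -z (the intrinsics and any distortion apply to the point x, -y, -z); pixel columns grow to the right and rows downward; lengths in mm; the calibration is good to about 2 mm. A picture is of the moment at which its call begins: read the wrist's pose just before it. camera_model takes no time and is no camera call.
- manip.close_job(): hands the job in; it is judged then, once.
Trained networks look in the newest picture that a camera, given by its name, has taken for a name from the list of things; names that differ only in an ending like _2 or _b are one class to them, and where a whole thing is asked for, a point or a joint stands for the part that bears it (a point fixed in the world has none). Each returns a list of dicts, best first, with "p" (0 to 1); they miss things now and then, are a little off and sometimes report something else, mostly with a low value. They report only what shows in the picture. A call takes as long as a camera call.
- recognise(name, camera): "point" ([x, y, z] in mm, in the coordinates of the camera as it stood for that picture, good to about 4 mm: the middle of the surface that is visible of it).
- cut_out(name, camera): "region" (400x640 bool, what is visible of it).
The state is a dict: "clock": time; "qpos": joint angles; "qd": joint speeds; "effort": joint torques, N m; "ee_pos": TCP position; "tcp_rot": TCP orientation; "force": force on the tool from outside, world axes, zero at the start; "ft_torque": the same for the moment, N m; "width": opening from 0.0 (shut) to 1.0 (fully open); "finger_force": force on a finger pad.
Only numpy, scipy, OpenCV 4.12 (cv2) and the standard library are available. Lean on these libraries where they do the work, as an engineer would, in place of code of your own. Each camera call takes 0.05 s, during which the arm holds its last target. There are 200 camera calls.

### The job

The washing machine's damper stands in the bench holder: swing the red keeper all the way aside off the rod's collar, then grip the black eye and draw the rod gently straight out along its leaning bore until the whole yellow band is clear of the sleeve, never letting the red band come out. Finish while still holding the rod there, steady and in line with its bore, so that I can inspect it: do not let go. Leave everything else on the bench alone.

Things in the scene. Friction and masses are not known exactly. Their poses are not given: they have to be found in the camera images.
- bore_mouth (a point): centre of the round mouth of the bore: the white sleeve (34 mm across, bore 17.6 mm across and 116 mm deep) clamped on a fixed holder with a blue 200 x 200 x 12 mm base plate. The mouth is 140 mm above the table. The point's own z axis points up out of the bore along its axis, which leans 20 degrees from vertical (towards the robot side at yaw 0); its y axis is level, along the holder's left. The holder cannot move
- rod_collar (a point): centre of the underside of the rod's dark collar (38 mm across, 8 mm thick), which rests on the bore mouth when the rod is home; own z axis along the rod, upwards. Below it the bright steel shaft, 16 mm thick and 110 mm long, sits in the bore with 1.6 mm of play. Measured down the shaft from this point: a yellow band from 40 to 50 mm, a red band from 75 to 85 mm. The rod is loose (about 0.3 kg) and slides back down by itself if let go
- rod_eye (a point): centre of the black eye block at the rod's top, 48 mm above the collar's underside along the rod: 30 mm along its own x, 24 mm along its own y (flat faces with a brass bush), 34 mm along the rod. Grip it across the 24 mm; the axes are those of rod_collar. The neck between collar and block is 14 mm thick
- keeper (a joint): angle of the red keeper arm, rad: about 0 to 0.12 at the start, lying 3 mm above the collar so that the rod cannot come out; it grows as the arm swings, clockwise seen from above the mouth, to its stop at 1.57. It stays where it is left (about 0.5 N at the peg moves it)
- keeper_pivot (a point): pivot of the keeper; its hinge axis is parallel to the bore. In the frame of bore_mouth it lies at x +32 mm, y +15 mm, z +14 mm. The arm is 9 mm wide and 6 mm thick
- keeper_peg (a point): grip point on the keeper's red peg, 80 mm from the pivot: a round peg 12 mm thick parallel to the bore, rising 34 mm above the arm's top; this point is 22 mm above the arm's top and 12 mm below the peg's end. In the frame of bore_mouth at joint angle q it lies at x = 32 - 80 cos q, y = 15 + 80 sin q, z = 39 mm
- bushing: loose spare rubber bushing, black ring 28 mm across and 20 mm high, standing on the holder's blue base plate; leave alone; origin at the centre of its underside
- detergent: blue bottle with a white cap, 76 mm across, 220 mm high; leave alone; origin at the centre of its underside
- grease: white jar with a green lid, 64 mm across, 70 mm high; leave alone; origin at the centre of its underside
- wrench: steel spanner lying flat, 180 mm long; leave alone; origin at the centre of its underside
- screwdriver: screwdriver with a yellow handle, lying, 200 mm long; leave alone; origin at the centre of its underside
- pulley: aluminium belt pulley lying flat, 100 mm across, 30 mm high; leave alone; origin at the centre of its underside
- filter: white pump filter standing on its wide end, 64 mm across, 60 mm high; leave alone; origin at the centre of its underside

How it is judged (in metres and radians):
On the way, in this order (a step that is already met when the one before it is completed fails the run):
1. the keeper is swung aside while the rod is still home (value of joint keeper above 1.2 rad and z of rod_collar in the frame of bore_mouth below 0.008 m), for 0.2 s.
2. the rod, held by the fingers, is drawn out until the yellow band is clear (z of rod_collar in the frame of bore_mouth above 0.049 m and contact force between the fingers and rod above 2 N), for 0.2 s.
At the end, for the whole second after the job is handed in: The rod is held by the fingers, still in its bore and in line with it (within 0.06 rad), at rest, drawn out so that its collar is 49 to 75.5 mm from the mouth along the bore (yellow band clear, red band still inside), with the keeper at more than 1.2 rad and not carrying the rod (all of step 2 and z of rod_collar in the frame of bore_mouth below 0.0755 m and value of joint keeper above 1.2 rad and horizontal distance between rod_collar and bore_mouth below 0.035 m and angle between the z axis of rod_collar and the z axis of bore_mouth, either way round below 0.06 rad and contact force between rod and keeper below 0.5 N and linear speed of rod below 0.02 m/s); the arm keeps its last pose, push and grip.
It fails at once if the red band drawn out of the sleeve (z of rod_collar in the frame of bore_mouth above 0.078 m).
It fails at once if the rod wrenched sideways in its bore or jammed (over 40 N on the holder) (contact force between rod and holder above 40 N).
It fails at once if the rod hauled against the closed keeper (over 15 N) (contact force between rod and keeper above 15 N).
It fails at once if a bystander knocked away or over (its foot moved over 25 mm) (distance of any of bushing, detergent, grease, wrench, screwdriver, pulley, filter from where it was at the start of the episode above 0.025 m).
It also fails if it takes over 48 s, if anything falls off the work surface, if the arm or the gripper's body presses on something with over 40 N, if the wrist force passes 120 N, or if a joint passes its speed limit or range.

## Working session

There is one attempt and no reset: what is moved stays moved. The work goes in short steps, Python scripts to look and compute and a tool call to move; the robot and the scene stay as the last step left them, time stands still between calls to the robot, and variables do not carry over. Pictures are saved under pics/ and viewed, at most 10 in all, crops included, and the job is handed in when it is done.

Besides the shell and the picture viewer there is one more tool, called after "Emit:" as a command line: name --argument value ..., lists and objects as JSON in quotes. move_arm: Moves the arm, as the interface text tells. Its arguments: {"type":"object","properties":{"increments":{"type":"array"},"grip_force":{"type":"number"}},"required":["increments"]}

```bash
mkdir -p pics; cat > h.py <<'E'
import numpy as np, cv2
from rig import status, camera, camera_model, manip, recognise, cut_out
def toworld(p,name,st=None):
    m=camera_model(name); p=np.append(np.array(p,float),1)
    if name=="wrist":
        q=np.array(m["tool_from_camera"])@p
        return np.array(st["tcp_rot"])@q[:3]+np.array(st["ee_pos"])
    return (np.linalg.inv(np.array(m["view"]))@p)[:3]
def viewmat(name,st=None):
    m=camera_model(name)
    if name!="wrist": return np.array(m["view"])
    T=np.eye(4);T[:3,:3]=np.array(st["tcp_rot"]);T[:3,3]=st["ee_pos"]
    return np.linalg.inv(T@np.array(m["tool_from_camera"]))
def proj(P,name,st=None):
    m=camera_model(name);V=viewmat(name,st)
    P=np.atleast_2d(P); c=(V[:3,:3]@P.T).T+V[:3,3]; c=c*[1,-1,-1]
    return cv2.projectPoints(c,np.zeros(3),np.zeros(3),np.array(m["camera_matrix"]),np.array(m["dist"]))[0].reshape(-1,2)
E
python3 - <<'E'
from h import *
np.set_printoptions(precision=1,suppress=True)
for c in ("top","side"):
    im=camera(c); cv2.imwrite(f"pics/{c}0.png",im)
    for n in ("rod_collar","rod_eye","keeper","keeper_peg","keeper_pivot","bushing","detergent","grease","pulley","filter"):
        r=recognise(n,c)
        print(c,n,[(round(d["p"],2),toworld(d["point"],c)) for d in r[:2]])
s=status.read_state();print(s["clock"],s["force"],s["tcp_rot"],s["ee_pos"])
E
```

```text
top rod_collar [(0.47, array([541.3, -33.5, 196. ]))]
top rod_eye [(0.78, array([544.9, -32.7, 199. ]))]
top keeper [(0.52, array([544.6, -16.5, 162.6]))]
top keeper_peg [(0.7, array([543.6, -15.3, 157. ]))]
top keeper_pivot [(0.73, array([543.6, -12. , 160.6])), (0.29, array([ 458.6, -343.4,   69.3]))]
top bushing [(0.65, array([793.6, -57.3,  24.5])), (0.5, array([ 596.7, -117.8,   30.6]))]
top detergent [(0.63, array([652.5, 373.5, 147. ]))]
top grease []
top pulley [(0.68, array([ 587.2, -385. ,   23.2]))]
top filter [(0.95, array([759.9, 178.9,  29.7])), (0.55, array([ 457.5, -344.7,   71. ]))]
side rod_collar [(0.58, array([541.6, -20.7, 178.5]))]
side rod_eye [(0.45, array([543.3, -18.1, 180.5]))]
side keeper []
side keeper_peg [(0.71, array([532.9,  -7.6, 155. ]))]
side keeper_pivot []
side bushing []
side detergent [(0.96, array([651.1, 414.8, 115.6]))]
side grease [(0.63, array([ 460.5, -334.4,   41.5])), (0.21, array([556.7, -13.6,  16. ]))]
side pulley [(0.74, array([ 564.3, -376.6,   19.6])), (0.23, array([555.9, -13.5,  12.5]))]
side filter []
1.1 [-0.5  0.2  0.4] [[ 0.9  0.4 -0. ]
 [ 0.4 -0.9  0. ]
 [-0.  -0.  -1. ]] [ 253.  -571.5  222.7]
```

View pics/top0.png

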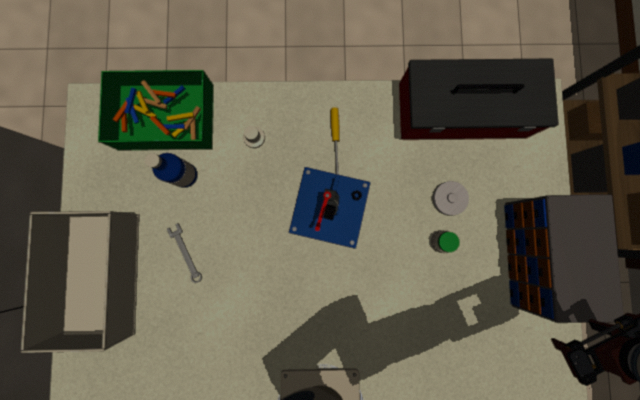

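View pics/side0.png

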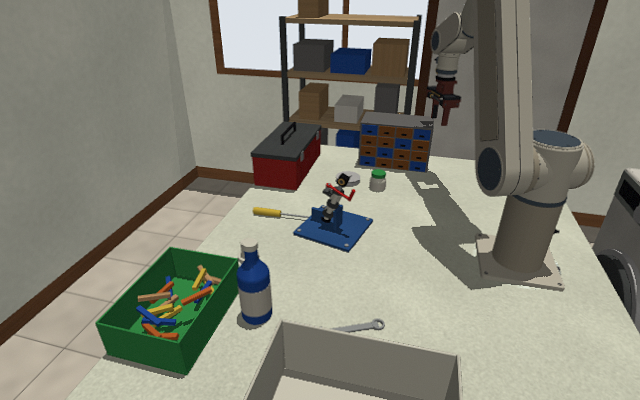

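The top view shows the blue plate with corners near (305,168), (368,183), (356,248) and (290,233). The red keeper runs from about (327,195) to (317,228), and the eye is near (331,212). The side view confirms the rod stands with the keeper closed. The bystanders are well away, except the bushing at (356,195) on the plate.

```bash
cat >> h.py <<'E'
from scipy.spatial.transform import Rotation as Ro
def bore(yaw):
    z=np.array([-np.sin(np.radians(20))*np.cos(yaw),-np.sin(np.radians(20))*np.sin(yaw),np.cos(np.radians(20))])
    y=np.array([-np.sin(yaw),np.cos(yaw),0]); return np.c_[np.cross(y,z),y,z]
def tool(ydir,z):
    z=z/np.linalg.norm(z); y=ydir-z*(ydir@z); y/=np.linalg.norm(y); return np.c_[np.cross(y,z),y,z]
def inc(st,p,R):
    "shift and turn in scaled units from measured pose"
    R0=np.array(st["tcp_rot"]); d=R0.T@(np.array(p)-np.array(st["ee_pos"]))
    return d/300, Ro.from_matrix(R0.T@R).as_rotvec()/np.pi
E
python3 - <<'E'
from h import *
np.set_printoptions(precision=4,suppress=True)
im=cv2.imread("pics/top0.png"); hsv=cv2.cvtColor(im,cv2.COLOR_BGR2HSV)
m=cv2.inRange(hsv,(100,120,60),(125,255,255)); m[:150]=0;m[260:]=0;m[:,:280]=0;m[:,380:]=0
c=max(cv2.findContours(m,0,2)[0],key=cv2.contourArea)
box=cv2.boxPoints(cv2.minAreaRect(c));print(box)
cm=camera_model("top");V=viewmat("top")
u=cv2.undistortPoints(box.reshape(-1,1,2),np.array(cm["camera_matrix"]),np.array(cm["dist"])).reshape(-1,2)
R=V[:3,:3];C=-R.T@V[:3,3]
W=[]
for a,b in u:
    d=R.T@np.array([a,-b,-1]); W.append(C+d*(12-C[2])/d[2])
W=np.array(W);print(W,W.mean(0)); e=np.diff(W,axis=0);print(np.linalg.norm(e,axis=1),np.degrees(np.arctan2(e[:,1],e[:,0])))
T=np.array(camera_model("wrist")["tool_from_camera"]);print(T,camera_model("wrist")["camera_matrix"])
st=status.read_state()
B=bore(-0.23); 
Rt=tool(B[:,1]+B[:,0],-B[:,2]); 
M=np.array([555,-20,140.])
p=M+B@np.array([-20,0,250])
print(Rt,p,inc(st,p,Rt))
E
```

```text
[[288.8551 231.8341]
 [304.2761 166.7233]
 [370.1344 182.3213]
 [354.7134 247.4321]]
[[ 492.1089   82.0279   12.    ]
 [ 681.3953   36.0407   12.    ]
 [ 632.967  -155.7892   12.    ]
 [ 445.087  -106.4118   12.    ]] [562.8895 -36.0331  12.    ]
[194.7926 197.8484 194.2601] [ -13.6555 -104.1685  165.2749]
[[  -0.0001    0.9607    0.2777   75.6603]
 [   1.       -0.0002    0.001     0.2574]
 [   0.001     0.2777   -0.9607 -161.6968]
 [   0.        0.        0.        1.    ]] [[284.803    0.     317.8413]
 [  0.     284.803  203.9458]
 [  0.       0.       1.    ]]
[[-0.4858  0.8082  0.333 ]
 [ 0.84    0.537  -0.078 ]
 [-0.2418  0.2418 -0.9397]] [453.4477   3.7778 368.0828] (array([ 1.3871, -1.4829, -0.4847]), array([-0.1255,  0.0087, -0.538 ]))
```

Emit:
move_arm --increments '[[[0.54,-0.58,-0.19],[-0.054,0.004,-0.231],0],[[0.54,-0.58,-0.19],[-0.054,0.004,-0.231],0],[[0.54,-0.58,-0.19],[-0.054,0.004,-0.231],0],[[0.54,-0.58,-0.19],[-0.054,0.004,-0.231],0],[[0.54,-0.58,-0.19],[-0.054,0.004,-0.231],0]]'

```text
clock: 1.6
ee_pos: [331.0, -344.7, 280.2]
tcp_rot: [[0.411, 0.903, 0.127], [0.91, -0.4, -0.109], [-0.048, 0.16, -0.986]]
force: [0.7, 0.1, -1.1]
width: 0.586
finger_force: 0.0
```

```bash
cat > t.py <<'E'
from h import *
np.set_printoptions(precision=3,suppress=True)
st=status.read_state()
B=bore(-0.247);Rt=tool(B[:,1]+B[:,0],-B[:,2]); p=np.array([555,-20,140.])+B@np.array([-20,0,250])
print(st["clock"],st["ee_pos"],inc(st,p,Rt))
E
python3 t.py
```

```text
1.6 [ 331.006 -344.699  280.238] (array([ 1.217, -0.05 , -0.365]), array([-0.07 ,  0.004, -0.3  ]))
```

Emit:
move_arm --increments '[[[0.79,-0.03,-0.24],[-0.055,0.003,-0.23],0],[[0.79,-0.03,-0.24],[-0.055,0.003,-0.23],0],[[0.79,-0.03,-0.24],[-0.055,0.003,-0.23],0],[[0.79,-0.03,-0.24],[-0.055,0.003,-0.23],0],[[0.79,-0.03,-0.24],[-0.055,0.003,-0.23],0]]'

```text
clock: 2.1
ee_pos: [412.5, -118.2, 339.0]
tcp_rot: [[-0.279, 0.915, 0.293], [0.941, 0.321, -0.107], [-0.192, 0.246, -0.95]]
force: [0.0, -0.6, 0.8]
width: 0.502
finger_force: 0.0
```

```bash
python3 t.py
```

```text
2.1 [ 412.497 -118.222  338.994] (array([ 0.331,  0.282, -0.096]), array([-0.015,  0.001, -0.07 ]))
```

Emit:
move_arm --increments '[[[0.33,0.28,-0.1],[-0.015,0,-0.07],0],[[0.33,0.28,-0.1],[-0.015,0,-0.07],0],[[0.33,0.28,-0.1],[-0.015,0,-0.07],0],[[0.33,0.28,-0.1],[-0.015,0,-0.07],0]]'

```text
clock: 2.5
ee_pos: [455.0, 6.3, 369.8]
tcp_rot: [[-0.469, 0.817, 0.335], [0.848, 0.522, -0.086], [-0.245, 0.244, -0.938]]
force: [-0.6, 0.2, 0.2]
width: 0.5
finger_force: 0.0
```

```bash
python3 - <<'E'
from h import *
np.set_printoptions(precision=1,suppress=True)
st=status.read_state();im=camera("wrist");cv2.imwrite("pics/w1.png",im)
print(st["clock"],st["ee_pos"])
for n in ("rod_collar","rod_eye","keeper","keeper_peg","keeper_pivot","bushing"):
    print(n,[(round(d["p"],2),toworld(d["point"],"wrist",st)) for d in recognise(n,"wrist")[:2]])
np.save("s1.npy",dict(ee_pos=st["ee_pos"],tcp_rot=st["tcp_rot"]),allow_pickle=True)
E
```

```text
2.5 [455.    6.3 369.8]
rod_collar [(0.69, array([533.9, -24.2, 199.2]))]
rod_eye [(0.65, array([531.9, -22.3, 198.7]))]
keeper [(0.7, array([542.8, -12.8, 155.9])), (0.38, array([532.4, -24.3, 199.4]))]
keeper_peg [(0.69, array([544. , -11.1, 157.3]))]
keeper_pivot [(0.55, array([542.5, -12.1, 157.7]))]
bushing [(0.58, array([ 588.9, -109.4,   32.4]))]
```

View pics/w1.png

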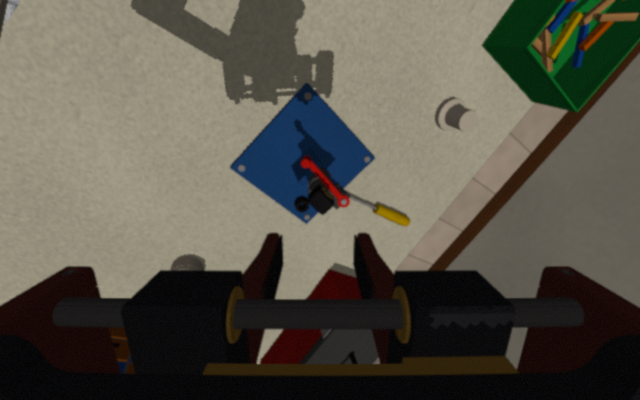

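The peg is near (306,162), the pivot near (344,201) and the eye near (320,198). I'll zoom in to get exact pixels.

```bash
python3 - <<'E'
from h import *
im=cv2.imread("pics/w1.png")[140:220,280:370]
cv2.imwrite("pics/w1c.png",cv2.resize(im,None,fx=7,fy=7,interpolation=cv2.INTER_CUBIC))
E
```

```text
(no output)
```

View pics/w1c.png

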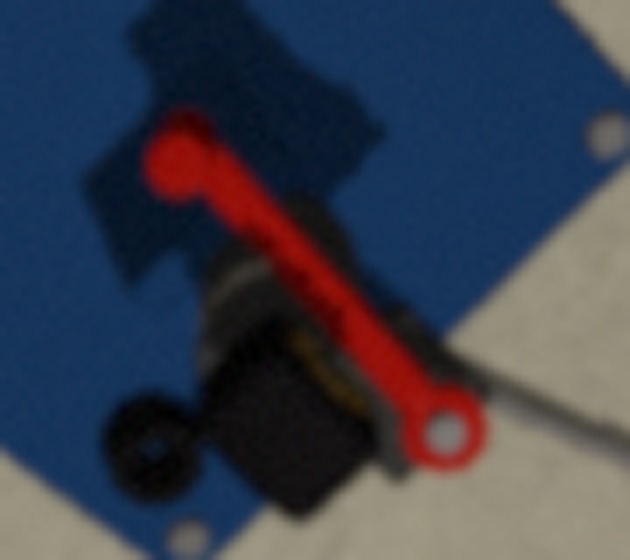

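```bash
cat > fit.py <<'E'
from h import *
from scipy.optimize import least_squares
def pts(x):
    M=np.array([x[0],x[1],140.]);B=bore(x[2]);q=x[3]
    L=np.array([[32-80*np.cos(q),15+80*np.sin(q),51],[32,15,17],[0,0,65]])
    return M+(B@L.T).T
def fit(obs,st,x0=(560,-35,-0.247,0.05),pri=True):
    f=lambda x:np.r_[(proj(pts(x),"wrist",st)-obs).ravel(), (x[2]+0.247)/0.01*pri,(x[3]-.06)/.04*pri]
    return least_squares(f,x0,x_scale=[10,10,.1,.1])
E
python3 - <<'E'
from fit import *
np.set_printoptions(precision=3,suppress=True)
st=np.load("s1.npy",allow_pickle=True).item()
r=fit(np.array([[305.7,163.3],[343.9,201.9],[321.4,201]]),st);print(r.x,r.fun)
x=r.x;B=bore(x[2]);print(pts(x))
im=cv2.imread("pics/w1.png")
def eye(a):
    return np.array([x[0],x[1],140])+(B@Ro.from_euler("z",a).as_matrix()@np.array([[15,12,65],[15,-12,65],[-15,-12,65],[-15,12,65]]).T).T
for a in (-.1,0,.1): print(a,((proj(eye(a),"wrist",st)-[280,140])*7))
# predicted in top camera
print(proj(pts(x),"top"))
E
```

```text
[552.562 -31.592  -0.25    0.054] [-0.101 -0.202  0.032 -0.936  0.084  1.048 -0.27  -0.152]
[[496.832   2.549 171.547]
 [579.773 -23.052 166.919]
 [531.021 -26.099 201.08 ]]
-0.1 [[393.409 455.564]
 [291.017 534.615]
 [186.684 412.968]
 [289.74  331.036]]
0 [[395.296 445.572]
 [301.423 534.016]
 [185.092 423.06 ]
 [279.023 331.668]]
0.1 [[396.141 435.438]
 [311.723 532.435]
 [184.558 433.234]
 [268.423 333.34 ]]
[[316.372 228.807]
 [326.293 195.144]
 [328.244 213.965]]
```

```bash
cat > t.py <<'E'
from h import *
import sys
np.set_printoptions(precision=4,suppress=True)
X=np.load("x.npy") # mx,my,yaw,q
def go(L,ybore):
    st=status.read_state();B=bore(X[2]);Rt=tool(B@np.array(ybore,float),-B[:,2])
    p=np.array([X[0],X[1],140.])+B@np.array(L,float)
    print(st["clock"],"tcp in bore",B.T@(np.array(st["ee_pos"])-[X[0],X[1],140.]),inc(st,p,Rt),"w",round(st["width"],3))
def peg(q,z): return [32-80*np.cos(q),15+80*np.sin(q),z]
E
python3 - <<'E'
import numpy as np;np.save("x.npy",[552.6,-31.6,-.25,.054])
import sys;sys.path.insert(0,".")
from t import *
go(peg(.054,95),[1,1,0])
E
```

```text
2.85 tcp in bore [-20.3303   7.6639 249.8897] (array([ 0.0939, -0.0364,  0.5161]), array([-0.0009,  0.001 , -0.0015])) w 0.502
```

Emit:
move_arm --increments '[[[0.094,-0.036,0.516],[-0.001,0.001,-0.001],0],[[0.094,-0.036,0.516],[-0.001,0.001,-0.001],0],[[0.094,-0.036,0.516],[-0.001,0.001,-0.001],0],[[0.094,-0.036,0.516],[-0.001,0.001,-0.001],0],[[0.094,-0.036,0.516],[-0.001,0.001,-0.001],0]]'

```text
clock: 3.35
ee_pos: [482.1, 6.9, 212.3]
tcp_rot: [[-0.469, 0.82, 0.329], [0.85, 0.52, -0.085], [-0.24, 0.24, -0.941]]
force: [-0.2, -0.4, 0.6]
width: 0.503
finger_force: 0.0
```

```bash
python3 - <<'E'
from t import *
from fit import *
st=status.read_state();im=camera("wrist")
np.save("s2.npy",dict(ee_pos=st["ee_pos"],tcp_rot=st["tcp_rot"]),allow_pickle=True)
go(peg(X[3],24),[1,1,0])
print(proj(pts(X),"wrist",st))
cv2.imwrite("pics/w2.png",cv2.resize(im[100:330,180:480],None,fx=2.5,fy=2.5,interpolation=cv2.INTER_CUBIC))
E
```

```text
3.4 tcp in bore [-46.7068  20.3394  95.9626] (array([ 0.0004, -0.0054,  0.2399]), array([ 0.0003,  0.0001, -0.0001])) w 0.501
[[318.7839 226.0416]
 [375.4106 272.7014]
 [345.0783 290.4663]]
```

View pics/w2.png

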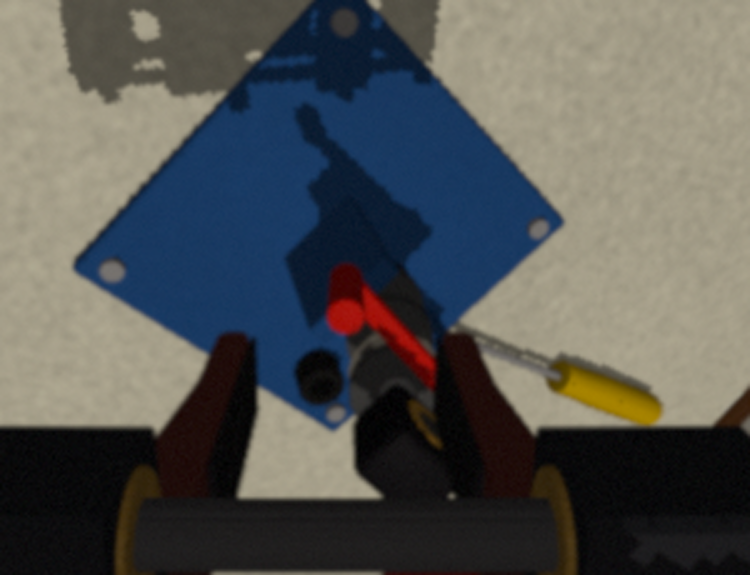

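The peg end is at about (318.4,226.8), within 1 px of the prediction. I'll descend and grip.

Emit:
move_arm --increments '[[[0,-0.005,0.16],[0,0,0],0],[[0,-0.005,0.235],[0,0,0],0],[[0,-0.005,0.235],[0,0,0],0],[[0,-0.005,0.235],[0,0,0],-0.5],[[0,-0.005,0.235],[0,0,0],-0.95]]' --grip_force 6

```text
clock: 3.9
ee_pos: [506.3, 1.0, 149.2]
tcp_rot: [[-0.468, 0.817, 0.336], [0.849, 0.521, -0.084], [-0.244, 0.246, -0.938]]
force: [-0.0, 0.8, 0.9]
width: 0.356
finger_force: 0.0
```

Emit:
move_arm --increments '[[[0,0,0],[0,0,0],-0.95],[[0,0,0],[0,0,0],-0.95],[[0,0,0],[0,0,0],-0.95]]'

```text
clock: 4.2
ee_pos: [505.4, 1.1, 147.5]
tcp_rot: [[-0.469, 0.818, 0.334], [0.849, 0.521, -0.084], [-0.242, 0.244, -0.939]]
force: [-3.7, 0.1, 5.1]
width: 0.134
finger_force: 6.0
```

```bash
python3 - <<'E'
from t import *
go(peg(X[3],25),[1,1,0])
for q in np.linspace(X[3],1.52,11)[1:]:
    d=np.array(peg(q,0))-np.array(peg(X[3],0)); print(round(q,2),np.array([-d[0]+d[1],d[0]+d[1]])/2**.5/300)
E
```

```text
4.2 tcp in bore [-48.0354  19.9865  25.498 ] (array([-0.0019, -0.0012,  0.0017]), array([0.0008, 0.0001, 0.0002])) w 0.134
0.2 [0.0239 0.0309]
0.35 [0.043 0.065]
0.49 [0.0569 0.1014]
0.64 [0.0654 0.1396]
0.79 [0.0682 0.1785]
0.93 [0.0653 0.2175]
1.08 [0.0567 0.2556]
1.23 [0.0426 0.292 ]
1.37 [0.0234 0.326 ]
1.52 [-0.0006  0.3569]
```

Emit:
move_arm --increments '[[[0.024,0.031,0],[0,0,0],-0.95],[[0.043,0.065,0],[0,0,0],-0.95],[[0.057,0.101,0],[0,0,0],-0.95],[[0.065,0.14,0],[0,0,0],-0.95],[[0.068,0.178,0],[0,0,0],-0.95]]'

```text
clock: 4.7
ee_pos: [539.5, 46.8, 154.8]
tcp_rot: [[-0.47, 0.818, 0.332], [0.849, 0.522, -0.084], [-0.241, 0.242, -0.94]]
force: [-2.1, -0.9, -0.2]
width: 0.136
finger_force: 6.0
```

Emit:
move_arm --increments '[[[-0.003,0.039,0],[0,0,0],-0.95],[[-0.011,0.077,0],[0,0,0],-0.95],[[-0.025,0.114,0],[0,0,0],-0.95],[[-0.045,0.148,0],[0,0,0],-0.95],[[-0.067,0.178,0],[0,0,0],-0.95]]'

```text
clock: 5.2
ee_pos: [593.4, 56.8, 172.9]
tcp_rot: [[-0.469, 0.818, 0.332], [0.849, 0.521, -0.084], [-0.242, 0.243, -0.939]]
force: [-1.0, -0.3, -1.5]
width: 0.134
finger_force: 6.0
```

```bash
python3 - <<'E'
from t import *
go(peg(1.52,25),[1,1,0]);print(status.read_state()["force"])
E
```

```text
5.2 tcp in bore [27.8113 95.7711 24.8629] (array([-0.0024, -0.0018, -0.0005]), array([ 0.0005, -0.0001,  0.0002])) w 0.134
[-0.9667 -0.27   -1.4587]
```

Emit:
move_arm --increments '[[[0,0,0],[0,0,0],0],[[0,0,0],[0,0,0],0],[[0,0,-0.08],[0,0,0],0],[[0,0,-0.24],[0,0,0],0],[[0,0,-0.36],[0,0,0],0]]'

```text
clock: 5.7
ee_pos: [555.5, 65.9, 275.4]
tcp_rot: [[-0.469, 0.818, 0.332], [0.849, 0.521, -0.084], [-0.242, 0.243, -0.939]]
force: [0.9, -0.4, 0.6]
width: 0.497
finger_force: 0.0
```

```bash
python3 - <<'E'
from t import *
go([0,0,130],[0,1,0])
E
```

```text
5.7 tcp in bore [ 26.3187  95.1929 134.5158] (array([-0.1622, -0.2865,  0.0146]), array([ 0.0004,  0.0001, -0.2499])) w 0.497
```

Emit:
move_arm --increments '[[[-0.162,-0.287,0.015],[0,0,-0.25],0.3],[[-0.162,-0.287,0.015],[0,0,-0.25],0.3],[[-0.162,-0.287,0.015],[0,0,-0.25],0.3],[[-0.162,-0.287,0.015],[0,0,-0.25],0.3],[[-0.162,-0.287,0.015],[0,0,-0.25],0.3]]'

```text
clock: 6.2
ee_pos: [509.5, -21.4, 260.7]
tcp_rot: [[-0.887, 0.322, 0.332], [0.312, 0.946, -0.084], [-0.342, 0.029, -0.939]]
force: [-0.4, -0.2, 0.1]
width: 0.649
finger_force: 0.0
```

Emit:
move_arm --increments '[[[0,0,0],[0,0,-0.015],0.3],[[0,0,0],[0,0,-0.015],0.3]]'

```text
clock: 6.4
ee_pos: [509.9, -20.8, 260.7]
tcp_rot: [[-0.899, 0.284, 0.332], [0.271, 0.959, -0.084], [-0.343, 0.015, -0.939]]
force: [-1.1, -1.5, -0.4]
width: 0.652
finger_force: 0.0
```

```bash
python3 - <<'E'
from t import *
from fit import *
go([0,0,29],[0,1,0])
st=status.read_state();im=camera("wrist")
np.save("s3.npy",dict(ee_pos=st["ee_pos"],tcp_rot=st["tcp_rot"]),allow_pickle=True)
X[3]=1.51;print(proj(pts(X),"wrist",st))
B=bore(X[2]);e=np.array([X[0],X[1],140])+(B@np.array([[15,12,65],[15,-12,65],[-15,-12,65],[-15,12,65]]).T).T
o=np.array([120,120]);im2=cv2.resize(im[120:350,120:440],None,fx=2.5,fy=2.5,interpolation=cv2.INTER_CUBIC)
print(proj(e,"wrist",st))
cv2.polylines(im2,[np.int32((proj(e,"wrist",st)-o)*2.5)],True,(0,255,0),1)
cv2.imwrite("pics/w3.png",im2)
E
```

```text
6.4 tcp in bore [ -0.1509  -0.0568 128.4515] (array([-0.0002, -0.0001,  0.3315]), array([ 0.0003,  0.0003, -0.0128])) w 0.652
[[423.7128 236.3826]
 [333.9824 231.0369]
 [318.324  217.2786]]
[[333.1512 233.4305]
 [304.9335 234.527 ]
 [302.9758 200.555 ]
 [332.2108 199.3865]]
```

View pics/w3.png

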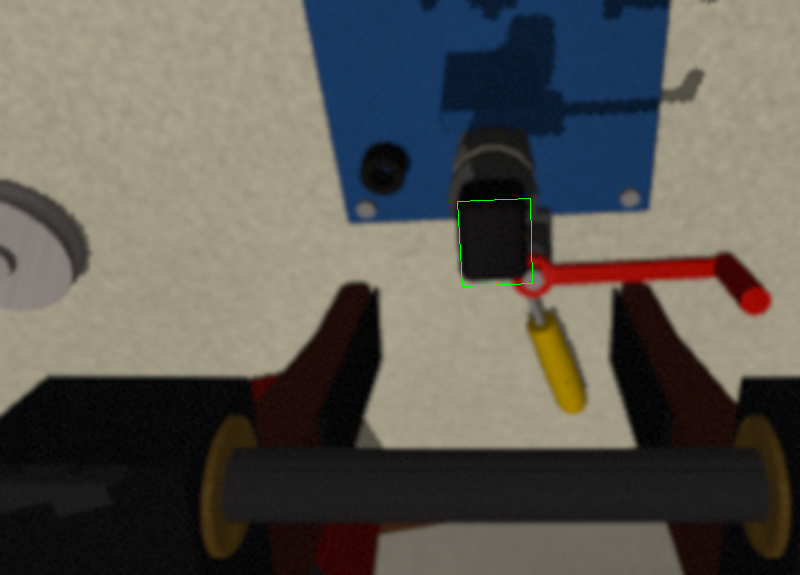

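The keeper is open with its peg at (755,300). The predicted eye outline matches the block to about 1 px, and the pads straddle it. I'll descend.

Emit:
move_arm --increments '[[[0,0,0.12],[0,0,-0.013],0.3],[[0,0,0.24],[0,0,-0.013],0.3],[[0,0,0.33],[0,0,-0.013],0.3],[[0,0,0.33],[0,0,-0.013],0.3],[[0,0,0.33],[0,0,-0.013],0.3]]' --grip_force 4

```text
clock: 6.95
ee_pos: [542.8, -28.8, 167.6]
tcp_rot: [[-0.911, 0.247, 0.331], [0.233, 0.969, -0.084], [-0.341, 0.001, -0.94]]
force: [-0.0, 0.1, 0.3]
width: 0.652
finger_force: 0.0
```

```bash
python3 - <<'E'
from t import *
go([0,0,29],[0,1,0]);print(status.read_state()["force"])
E
```

```text
6.95 tcp in bore [-0.1224  0.2849 29.3813] (array([-0.0004, -0.001 ,  0.0013]), array([ 0.0003, -0.0002, -0.0001])) w 0.652
[-0.0394  0.1125  0.253 ]
```

Emit:
move_arm --increments '[[[0,0,0],[0,0,0],0],[[0,0,0],[0,0,0],-0.3],[[0,0,0],[0,0,0],-0.6],[[0,0,0],[0,0,0],-0.6],[[0,0,0],[0,0,0],-0.6]]' --grip_force 4

```text
clock: 7.45
ee_pos: [543.2, -29.0, 168.2]
tcp_rot: [[-0.91, 0.247, 0.333], [0.232, 0.969, -0.084], [-0.343, 0.001, -0.939]]
force: [-0.7, -3.5, 3.0]
width: 0.277
finger_force: 4.0
```

```bash
python3 - <<'E'
from t import *
go([0,0,29],[0,1,0]);s=status.read_state();B=bore(X[2]);print("F bore",B.T@np.array(s["force"]),"T",B.T@np.array(s["ft_torque"]),s["finger_force"])
E
```

```text
7.45 tcp in bore [ 0.5135  0.2164 29.8105] (array([ 0.0017, -0.0007,  0.0027]), array([0.0003, 0.0005, 0.0002])) w 0.277
F bore [ 1.1528 -3.5611  2.7575] T [-0.6277 -0.0495  0.0206] 3.9994287863373756
```

Emit:
move_arm --increments '[[[0,-0.002,0],[0,0,0],-0.6],[[0,-0.002,0],[0,0,0],-0.6],[[0,-0.002,-0.01],[0,0,0],-0.6],[[0,-0.002,-0.02],[0,0,0],-0.6],[[0,-0.002,-0.03],[0,0,0],-0.6]]' --grip_force 15

```text
clock: 7.95
ee_pos: [539.9, -28.8, 176.1]
tcp_rot: [[-0.91, 0.247, 0.332], [0.232, 0.969, -0.084], [-0.342, 0.001, -0.94]]
force: [1.9, -2.0, -4.0]
width: 0.271
finger_force: 15.0
```

```bash
cat > f.py <<'E'
from t import *
go([0,0,29],[0,1,0]);s=status.read_state();B=bore(X[2]);print("F bore",B.T@np.array(s["force"]),"T",B.T@np.array(s["ft_torque"]),s["finger_force"])
E
python3 f.py
```

```text
7.95 tcp in bore [ 0.1427 -0.3926 38.3587] (array([0.0005, 0.0013, 0.0312]), array([0.0003, 0.0001, 0.0001])) w 0.271
F bore [ 0.838  -1.4166 -4.5358] T [-0.3989 -0.293   0.0138] 14.999351352453232
```

Emit:
move_arm --increments '[[[0,0,-0.017],[0,0,0],-0.6],[[0,0,-0.034],[0,0,0],-0.6],[[0,0,-0.051],[0,0,0],-0.6],[[0,0,-0.068],[0,0,0],-0.6],[[0,0,-0.085],[0,0,0],-0.6]]'

```text
clock: 8.45
ee_pos: [531.4, -26.5, 200.6]
tcp_rot: [[-0.91, 0.247, 0.332], [0.232, 0.969, -0.084], [-0.343, 0.001, -0.939]]
force: [1.5, -2.6, -3.6]
width: 0.275
finger_force: 15.0
```

```bash
python3 f.py
```

```text
8.45 tcp in bore [ 0.2313 -0.3137 64.3597] (array([0.0009, 0.0009, 0.1179]), array([0.0004, 0.0003, 0.0001])) w 0.275
F bore [ 0.6942 -2.1667 -4.111 ] T [-0.4037 -0.2497 -0.011 ] 14.999531507492065
```

Emit:
move_arm --increments '[[[0,0,-0.02],[0,0,0],-0.6],[[0,0,-0.04],[0,0,0],-0.6],[[0,0,-0.06],[0,0,0],-0.6],[[0,0,-0.08],[0,0,0],-0.6],[[0,0,-0.09],[0,0,0],-0.6]]'

```text
clock: 8.95
ee_pos: [522.5, -24.2, 226.1]
tcp_rot: [[-0.91, 0.247, 0.333], [0.232, 0.969, -0.084], [-0.343, 0.001, -0.939]]
force: [1.0, -1.6, -3.5]
width: 0.275
finger_force: 15.0
```

Emit:
move_arm --increments '[[[0,0,0],[0,0,0],-0.6],[[0,0,0],[0,0,0],-0.6],[[0,0,0],[0,0,0],-0.6]]'

```text
clock: 9.25
ee_pos: [522.7, -24.2, 225.4]
tcp_rot: [[-0.91, 0.247, 0.333], [0.232, 0.969, -0.084], [-0.343, 0.001, -0.939]]
force: [1.8, -1.4, -1.5]
width: 0.272
finger_force: 15.0
```

```bash
python3 f.py; python3 - <<'E'
from h import *
a=cv2.resize(camera("side")[130:260,270:400],None,fx=4,fy=4,interpolation=cv2.INTER_CUBIC)
cv2.imwrite("pics/s4.png",a)
b=cv2.resize(camera("wrist")[90:350,160:500],(680,520),interpolation=cv2.INTER_CUBIC);cv2.imwrite("pics/w4.png",b)
X=np.load("x.npy");B=bore(X[2])
print((proj(np.array([X[0],X[1],140])+np.outer([0,11,21,61,69],B[:,2]),"side")-[270,130])*4)
E
```

```text
9.25 tcp in bore [ 0.3153 -0.2662 90.7766] (array([0.0012, 0.0006, 0.2059]), array([0.0004, 0.0003, 0.0001])) w 0.272
F bore [ 1.4439 -0.9289 -2.1176] T [-0.2981 -0.2072 -0.0576] 14.999690651893616
[[269.30057765 246.71756514]
 [273.93550968 236.25083658]
 [278.19239978 226.63748176]
 [295.6443375  187.22237661]
 [299.21843412 179.14964154]]
```

View pics/s4.png

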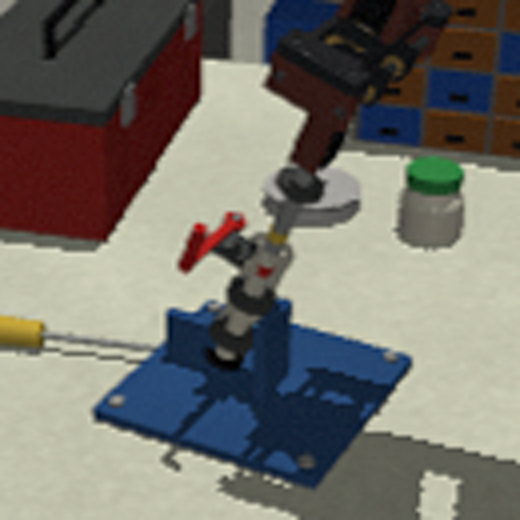

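View pics/w4.png

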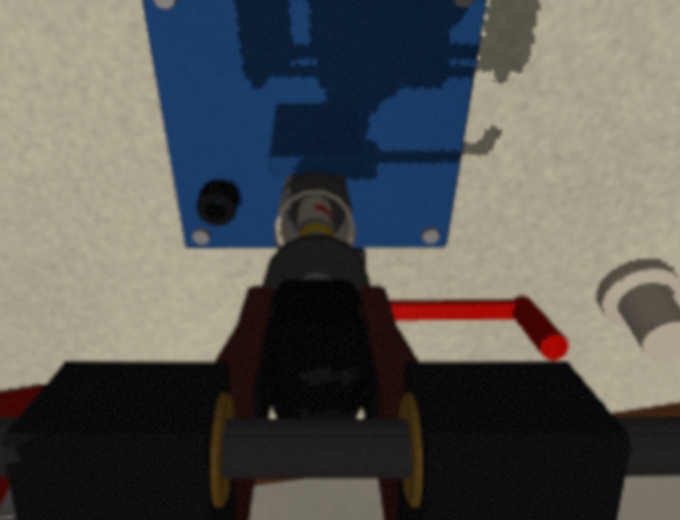

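The rod is held and drawn. The yellow band shows outside at (275,238) in the side crop, and there is a small red spot at (262,268), below the mouth predicted at (269,247). I'll check numerically that this is the red band still inside the sleeve.

```bash
python3 - <<'E'
from t import *
st=status.read_state();B=bore(X[2]);M=np.array([X[0],X[1],140])
for nm,z,r in (("mouth",0,8.8),("mouthO",0,17),("yel lo",11,8),("yel hi",21,8),("collar",61,19),("red-14",-14,17),("red-24",-24,17)):
    P=M+(B@np.array([[-r,0,z],[r,0,z],[0,r,z],[0,-r,z]]).T).T
    print(nm,"wrist crop",np.round((proj(P,"wrist",st)-[160,90])*2).tolist(),"side",np.round((proj(P,"side")-[270,130])*4).tolist())
E
python3 - <<'E'
import cv2,numpy as np
for n in ("s4","w4"):
    im=cv2.imread(f"pics/{n}.png");h=cv2.cvtColor(im,cv2.COLOR_BGR2HSV)
    for c,(lo,hi) in dict(yel=((18,100,60),(35,255,255)),red=((0,110,60),(8,255,255))).items():
        m=cv2.inRange(h,lo,hi)
        k,l,s,ce=cv2.connectedComponentsWithStats(m)
        print(n,c,[(s[i].tolist()) for i in range(1,k) if s[i][4]>20])
im=cv2.imread("pics/side0.png")[130:260,270:400];h=cv2.cvtColor(im,cv2.COLOR_BGR2HSV)
print("side0 red px near spot",cv2.inRange(h,(0,110,60),(8,255,255))[62:72,60:72].sum()//255)
E
```

```text
mouth wrist crop [[317.0, 216.0], [317.0, 253.0], [336.0, 235.0], [298.0, 235.0]] side [[279.0, 253.0], [260.0, 241.0], [264.0, 251.0], [274.0, 242.0]]
mouthO wrist crop [[317.0, 199.0], [317.0, 269.0], [353.0, 235.0], [280.0, 235.0]] side [[287.0, 258.0], [251.0, 236.0], [260.0, 256.0], [279.0, 238.0]]
yel lo wrist crop [[317.0, 224.0], [317.0, 259.0], [335.0, 242.0], [299.0, 242.0]] side [[282.0, 242.0], [265.0, 231.0], [269.0, 240.0], [278.0, 232.0]]
yel hi wrist crop [[317.0, 231.0], [317.0, 266.0], [336.0, 249.0], [298.0, 249.0]] side [[287.0, 232.0], [270.0, 221.0], [274.0, 231.0], [283.0, 222.0]]
collar wrist crop [[318.0, 233.0], [317.0, 332.0], [370.0, 284.0], [265.0, 284.0]] side [[317.0, 200.0], [275.0, 175.0], [285.0, 197.0], [306.0, 178.0]]
red-14 wrist crop [[317.0, 192.0], [317.0, 259.0], [352.0, 226.0], [282.0, 226.0]] side [[281.0, 271.0], [246.0, 249.0], [254.0, 269.0], [273.0, 251.0]]
red-24 wrist crop [[317.0, 188.0], [317.0, 253.0], [350.0, 221.0], [283.0, 221.0]] side [[277.0, 280.0], [242.0, 258.0], [250.0, 278.0], [269.0, 260.0]]
s4 yel [[326, 36, 16, 9, 100], [385, 57, 18, 18, 145], [365, 88, 9, 13, 70], [267, 230, 20, 15, 196], [0, 316, 45, 32, 1201]]
s4 red [[0, 5, 202, 236, 18878], [186, 105, 8, 11, 21], [154, 129, 24, 38, 63], [180, 212, 66, 60, 1348], [257, 266, 16, 12, 136]]
w4 yel [[301, 223, 30, 11, 198], [211, 410, 11, 95, 581], [412, 410, 5, 8, 30], [411, 419, 11, 87, 565]]
w4 red [[315, 205, 15, 12, 77], [389, 297, 180, 66, 4101], [0, 386, 43, 29, 676], [0, 479, 7, 26, 121]]
side0 red px near spot 12
```

The bands agree with the rod having moved about 61 mm, as the TCP did: yellow is fully outside. The red patch triangulates to the shaft surface about 19 mm below the mouth, so that band is still inside the sleeve. The side forces are about 2 N and the keeper is open, so I'm handing in.

```bash
python3 -c "
from rig import manip;print(manip.close_job())"
```

```text
the job is handed in; nothing more can be done
None
```

I swung the keeper fully aside to about 1.5 rad and drew the rod about 61 mm along its bore. It is held there steady at 15 N, with the yellow band clear and the red band still inside. I've handed the job in, but the hand-in returned no verdict.

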